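Put the furnace bench ware away by kind

ROBOT

A 6-joint arm with a two-finger parallel gripper is mounted at the origin on the work surface. World frame = base frame: x ahead of the robot, y to its left, z up, the work surface at z = 0. Lengths are in m, angles in rad, forces in N, time in s.
With the tool pointing down it reaches from about 0.3 to 0.775 m from the base axis. Payload 14.6 kg.
Tool frame: the origin (TCP) lies on the front face of the gripper's body, between the roots of the fingers; the fingertips stand 73 mm ahead of it and the grasp point (between the pads) lies 54 mm ahead of it; z points along the fingers, y is the line along which they close (so a half turn about z gives the same grasp; the last joint's range is limited). The gripper opens to 85 mm and grips with 20 to 120 N. Pads are 22 mm wide; open, the fingers measure 114 mm over their backs; the gripper's body (76 mm by 85 mm) begins 54 mm behind the grasp point. The pads swing forward as they close: fully open they stand 13 mm farther back than shut.
Start: joints at [-1.22, 0.3, 1.521, -0, 1.321, -0.067], TCP at [0.223, -0.503, 0.304] pointing down, gripper open.
Joint ranges: [-3.03, 3.03], [-0.79, 2.21], [0.23, 2.52], [-1.04, 4.18], [0, 3.07], [-2.55, 2.55]. Speed limits (rad/s): [2.22, 2.22, 2.57, 3.14, 3.14, 3.14].

INTERFACE

Orientations are given as a rotation vector (axis times angle).
In Python, from rig import * gives the robot as it stands.
- The arm moves only by the tool move_arm, never from a script. Its argument "targets" is one flat list of numbers, 7 for each row, row after row: the closure in counts, from 0 (fully open) to 255 (shut), then the shift along the tool's x, y, z in cm, then the turn, a rotation vector about the tool's x, y, z in rad. In form: [grip, dx, dy, dz, rx, ry, rz, grip, dx, dy, dz, rx, ry, rz, ...]. A call has 1 to 20 rows; each row is the pose to reach, as a shift and turn from the pose commanded when the call began, along the tool's axes at that moment; what a row does not reach only later rows make up. A row lasts 1/12 s, in which the tool goes at most 41.7 mm and 7.16 degrees, less where a joint would pass 70% of its speed; a pose out of reach is approached as far as the arm can. A call with a gripper value outside its range is refused whole. The fingers move at their own pace and stop on an object; "newtons" is the grip in N (left out, the last holds). Time passes only in rows, so rows that repeat a pose let the fingers close. It gives the time, the measured TCP pose, the force, the opening and the grip force at its end, in the units of the state.
- get_state(): the state, without advancing time (a new reading comes with each control period).
- read_camera(name): name is "scene" or "side" or "wrist"; returns the picture (400x640x3 uint8, red, green, blue); there is no depth.
- get_calibration(name): a dict with "mtx" (3x3 intrinsics, pixels), "extrinsics" (4x4, takes a point from camera to world coordinates); the wrist camera has in their place "hand_eye" (4x4, takes a point from camera to tool coordinates, whose origin is the TCP and whose axes are the flange's). Camera axes: x right, y down, z forward; pixel columns grow to the right and rows downward; lengths in m; the calibration is good to about 2 mm. A picture is of the moment at which its call begins: read the wrist's pose just before it. get_calibration takes no time and is no camera call.
- job_done(): hands the job in; it is judged then, once.
The state is a dict: "time": time; "qpos": joint angles; "joint_velocities": joint speeds; "joint_efforts": joint torques, N m; "tool_pos": TCP position; "tool_rot": TCP orientation; "ft_force": force on the tool from outside, world axes, zero at the start; "moment": the same for the moment, N m; "finger_gap": finger opening in m; "grasp_force": force on a finger pad.
Only numpy, scipy, OpenCV 4.12 (cv2) and the standard library are available. Lean on these libraries where they do the work, as an engineer would, in place of code of your own. Each camera call takes 0.05 s, during which the arm holds its last target. There are 200 camera calls.

TASK

The tests are over and the ware on the bench is cold: put each kind where it belongs. Stand the two lidded crucibles in rings of the wire stand, fully down on its base; set the wide ash dish in the middle of the brown fireclay slab, lay the loose narrow boat flat on the floor of the steel tray beside the one already there, and stand the brown bottle upright in the blue spill tray beside the clear one. Set everything down right way up without dropping it, and leave the small glass weighing bottle standing where it is.

Things in the scene. Friction and masses are not known exactly. Their poses are not given: they have to be found in the camera images.
- crucible_a: One of two equal lidded crucibles, white porcelain, upright, about 45 g. Foot 24 mm across; wall widens to a straight rim band 42 mm across from 28 to 38 mm above the foot (grip here). Lid (fixed on) 39 mm across, top at 41 mm, with a knob 10 mm across up to 50 mm. Origin: centre of the foot, z up.
- crucible_b: The other lidded crucible, identical to crucible_a.
- ash_dish: Ash dish: short, wide open rectangular dish of white porcelain, loose, 58 mm long (its x), 30 mm wide (its y), 16 mm high; wall 3 mm, hollow upwards, straight sides with a small rim. About 35 g. Origin: centre of the underside, z up.
- boat: Loose combustion boat: long, narrow open trough of white porcelain, 88 mm long (its x), 16 mm wide (its y), 11 mm high, wall 2.5 mm, about 20 g; a small ring lug at its +x end reaches 54 mm from the origin. (A second, equal boat is fixed in the steel tray.) Origin: centre of the underside, z up.
- brown_bottle: Loose reagent bottle of brown (amber) glass with a paper label and a brown glass stopper (fixed in), standing upright: body 44 mm across up to 50 mm, shoulder to 61 mm, neck, stopper top at 89 mm. About 110 g. Origin: centre of the underside, z up.
- weighing_bottle: Small, low weighing bottle of pale clear glass with a lid, 43 mm across at the lid's collar, 28 mm to the collar, knob top at 45 mm. It stands among the loose ware, is still in use and stays where it is. Origin: centre of the underside, z up.
- crucible_stand: Fixed wire crucible stand: square dark base sheet 122 mm wide, its top 6 mm above the bench, and over it four free wire rings, centres at x and y = +-30 mm. Rings 47 mm clear inside, 4 mm wire, top 20 mm above the bench. A crucible goes down through a ring to stand on the base sheet. Low loops on its +-y sides reach 70 mm. Origin: centre at bench height; axes along its sides.
- fireclay_slab: Brown fireclay slab with dark stains, fixed, 100 mm (x) by 125 mm (y), flat top 20 mm above the bench, nothing on it. Origin: centre of its underside; axes parallel to its sides.
- steel_tray: Fixed shallow bright steel tray, outside 115 mm (x) by 145 mm (y), wall 2 mm, rolled rim 22 mm above the bench, floor 2 mm above it. A white boat like the loose one is fixed in it along y, centre at x = +40 mm (x 32 to 48 mm, y -44 to +54 mm, top 14 mm above the bench); the rest is empty. Origin: centre of its underside, at bench height.
- reagent_tray: Fixed blue plastic spill tray, outside 95 mm (x) by 145 mm (y), walls 3 mm thick and 14 mm high, floor 3 mm above the bench. A clear glass bottle shaped like the brown one (44 mm across, 92 mm high over the bench) is fixed in it at x = 0, y = -42 mm; the +y half is free. Origin: centre of its underside, at bench height.
Not all that is in view belongs to the job. Several things have the shape of the reagent_tray; the one meant has the colours described above.

How it is judged:
At the end, for the whole second after the job is handed in: Both crucibles in rings of the stand, foot on its base sheet (within 3.5 mm in height); ash dish on the slab, within 30 mm of its centre; boat on the steel tray's floor; brown bottle on the spill tray's floor (both within 3.5 mm in height). All upright within 0.12 rad, released and at rest (x of crucible_a in the frame of crucible_stand between -0.055 and 0.055 m and y of crucible_a in the frame of crucible_stand between -0.055 and 0.055 m and z of crucible_a in the frame of crucible_stand between 0.003 and 0.0095 m and angle between each of crucible_a, crucible_b, ash_dish, boat, brown_bottle's own z axis and vertical below 0.12 rad and x of crucible_b in the frame of crucible_stand between -0.055 and 0.055 m and y of crucible_b in the frame of crucible_stand between -0.055 and 0.055 m and z of crucible_b in the frame of crucible_stand between 0.003 and 0.0095 m and horizontal distance between ash_dish and fireclay_slab below 0.03 m and z of ash_dish in the frame of fireclay_slab between 0.017 and 0.0235 m and x of boat in the frame of steel_tray between -0.055 and 0.055 m and y of boat in the frame of steel_tray between -0.07 and 0.07 m and z of boat in the frame of steel_tray between -0.001 and 0.0055 m and x of brown_bottle in the frame of reagent_tray between -0.045 and 0.045 m and y of brown_bottle in the frame of reagent_tray between -0.07 and 0.07 m and z of brown_bottle in the frame of reagent_tray between 0 and 0.0065 m and linear speed of each of crucible_a, ash_dish, brown_bottle, crucible_b, boat below 0.02 m/s); the robot touches nothing.
It fails at once if the glass weighing bottle is pushed more than 20 mm from its place, or tipped (distance of weighing_bottle from where it was at the start of the episode above 0.02 m or angle between weighing_bottle's own z axis and vertical above 0.4 rad).
It fails at once if a piece of ware is dropped: it falls free of the fingers faster than 0.8 m/s (a fall of more than about 30 mm) ((linear speed of crucible_a above 0.8 m/s and contact force between crucible_a and the fingers below 0.05 N) or (linear speed of ash_dish above 0.8 m/s and contact force between ash_dish and the fingers below 0.05 N) or (linear speed of brown_bottle above 0.8 m/s and contact force between brown_bottle and the fingers below 0.05 N) or (linear speed of crucible_b above 0.8 m/s and contact force between crucible_b and the fingers below 0.05 N) or (linear speed of boat above 0.8 m/s and contact force between boat and the fingers below 0.05 N)).
It also fails if it takes over 115 s, if anything falls off the work surface, if the arm or the gripper's body presses on something with over 40 N, if the wrist force passes 120 N, or if a joint passes its speed limit or range.

## Working session

There is one attempt and no reset: what is moved stays moved. The work goes in short steps, Python scripts to look and compute and a tool call to move; the robot and the scene stay as the last step left them, time stands still between calls to the robot, and variables do not carry over. Pictures are saved under pics/ and viewed, at most 14 in all, crops included, and the job is handed in when it is done.

Besides the shell and the picture viewer there is one more tool, called after "Request:" by a JSON object that holds its "api" and its "payload". move_arm: Moves the arm, as the interface text tells. Its arguments: {"type":"object","properties":{"targets":{"type":"array","items":{"type":"number"}},"newtons":{"type":"number"}},"required":["targets"]}

```bash
mkdir -p pics; ls; python3 - <<'E'
from rig import *
import cv2
for n in ("scene","side","wrist"):
    im=read_camera(n); cv2.imwrite(f"pics/{n}0.png",im[:,:,::-1])
    c=get_calibration(n); print(n,{k:v.round(4).tolist() if hasattr(v,'round') else v for k,v in c.items()})
print(get_state())
E
```

```text
pics
scene {'mtx': [[500.7759, 0.0, 321.919], [0.0, 500.7759, 208.8655], [0.0, 0.0, 1.0]], 'extrinsics': [[0.7268, 0.3762, -0.5747, 1.2267], [0.6866, -0.3739, 0.6236, -0.9026], [0.0198, -0.8478, -0.53, 0.7438], [0.0, 0.0, 0.0, 1.0]]}
side {'mtx': [[485.3023, 0.0, 320.0113], [0.0, 485.3023, 207.0976], [0.0, 0.0, 1.0]], 'extrinsics': [[-0.997, -0.0531, 0.0558, 0.4145], [-0.077, 0.6659, -0.7421, 0.9597], [0.0022, -0.7442, -0.668, 0.9764], [0.0, 0.0, 0.0, 1.0]]}
wrist {'mtx': [[317.4274, 0.0, 318.7831], [0.0, 317.4274, 210.5465], [0.0, 0.0, 1.0]], 'hand_eye': [[-0.0009, -0.9539, -0.3002, 0.0761], [1.0, -0.0008, -0.0006, 0.001], [0.0003, -0.3002, 0.9539, -0.0706], [0.0, 0.0, 0.0, 1.0]]}
{'time': 0.15, 'qpos': array([-1.21958619e+00,  3.00322280e-01,  1.52144942e+00,  3.07263297e-05,
        1.32069457e+00, -6.66183696e-02]), 'joint_velocities': array([ 0.00167084, -0.00126846, -0.00152499, -0.00053223, -0.00146894,
       -0.00074327]), 'joint_efforts': array([ 7.76707802e-04, -5.43669426e+01, -3.61884034e+01,  3.11650149e-05,
        3.20359220e-03,  1.89244673e-05]), 'tool_pos': array([ 0.22312937, -0.50257709,  0.30345862]), 'tool_rot': array([-3.07243634e+00, -6.51367735e-01,  1.48284979e-04]), 'ft_force': array([0.26274931, 1.22165073, 0.16123878]), 'moment': array([ 0.04085423, -0.03028977,  0.01863438]), 'grasp_force': 0.0, 'finger_gap': 0.08544301569834852}
```

View pics/scene0.png

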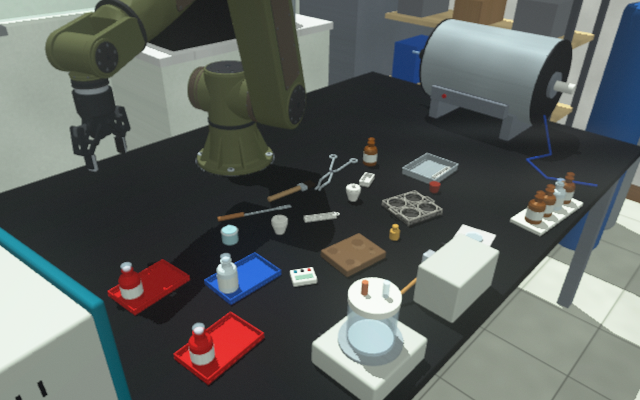

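View pics/side0.png

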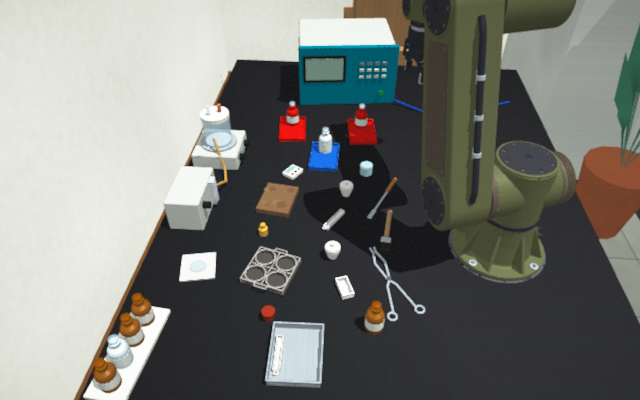

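The scene and side pictures show these items (scene px / side px):
- **Crucibles:** (353,191)/(332,250) and (280,225)/(346,188).
- **Ash dish:** (367,180)/(345,287).
- **Boat:** (322,216)/(334,219).
- **Weighing bottle:** (230,235)/(366,169).
- **Tray candidates:** two are red, at scene (148,286) and (220,346). The blue one with the clear bottle, scene (242,278)/side (325,155), fits the description.
- **Brown bottle:** the loose one is (371,153)/(375,318). The other brown bottles stand in a rack at scene (555,200), and the small amber vial at (395,233) is not it.

```bash
cat > h.py <<'E'
from rig import *
import numpy as np, cv2
def ray(n,uv,T=None):
    c=get_calibration(n); K=c["mtx"]; E=T if T is not None else c["extrinsics"]
    d=E[:3,:3]@np.linalg.inv(K)@np.array([uv[0],uv[1],1.]); return E[:3,3],d
def onz(n,uv,z,T=None):
    o,d=ray(n,uv,T); return (o+d*(z-o[2])/d[2])
def proj(n,p):
    c=get_calibration(n); E=np.linalg.inv(c["extrinsics"]); q=c["mtx"]@(E[:3,:3]@np.array(p)+E[:3,3]); return q[:2]/q[2]
def wristT(s):
    T=np.eye(4); T[:3,:3]=cv2.Rodrigues(np.array(s["tool_rot"]))[0]; T[:3,3]=s["tool_pos"]
    return T@get_calibration("wrist")["hand_eye"]
E
python3 - <<'E'
from h import *
im=cv2.imread("pics/side0.png"); hsv=cv2.cvtColor(im,cv2.COLOR_BGR2HSV)
def rep(name,m,z,box,amin=60):
    mm=np.zeros_like(m); x0,y0,x1,y1=box; mm[y0:y1,x0:x1]=m[y0:y1,x0:x1]
    for c in cv2.findContours(mm,cv2.RETR_EXTERNAL,cv2.CHAIN_APPROX_NONE)[0]:
        if cv2.contourArea(c)<amin: continue
        p=np.array([onz("side",q[0],z)[:2] for q in c],np.float32)
        r=cv2.minAreaRect(p); b=cv2.boundingRect(c)
        print(name,b,"ctr",np.round(r[0],3),"size",np.round(r[1],3),"ang",round(r[2],1))
lo=(hsv[:,:,2]>70).astype(np.uint8)*255
hi=((hsv[:,:,2]>110)&(hsv[:,:,1]<70)).astype(np.uint8)*255
rep("white",hi,.015,(320,175,360,305))
rep("weigh",lo,.028,(355,155,376,180))
rep("slab",lo,.02,(250,178,302,220),300)
rep("stand",lo,.013,(236,240,305,298),300)
rep("tray",lo,.022,(262,315,330,390),500)
bl=cv2.inRange(hsv,(100,120,60),(125,255,255)); rep("blue",bl,.014,(300,125,345,175))
br=cv2.inRange(hsv,(5,80,40),(20,255,255)); rep("brown",br,.03,(355,295,395,340))
a=np.vstack([cv2.resize(im[120:340,230:400],None,fx=3.5,fy=2.7,interpolation=cv2.INTER_CUBIC)])
cv2.imwrite("pics/crop1.png",a)
E
```

```text
white (335, 275, 20, 25) ctr [0.411 0.184] size [0.036 0.072] ang 20.6
white (324, 240, 17, 20) ctr [0.45  0.059] size [0.044 0.07 ] ang 2.7
white (322, 209, 23, 21) ctr [ 0.453 -0.06 ] size [0.101 0.023] ang 58.9
white (339, 180, 14, 17) ctr [ 0.422 -0.204] size [0.041 0.078] ang 4.6
weigh (359, 160, 15, 17) ctr [ 0.36  -0.294] size [0.045 0.085] ang 4.6
slab (255, 182, 44, 36) ctr [ 0.627 -0.131] size [0.144 0.109] ang 81.8
stand (239, 246, 63, 49) ctr [0.604 0.135] size [0.145 0.128] ang 73.7
tray (262, 315, 63, 73) ctr [0.525 0.374] size [0.148 0.176] ang 1.6
blue (308, 141, 32, 31) ctr [ 0.502 -0.37 ] size [0.169 0.1  ] ang 89.3
brown (365, 300, 20, 24) ctr [0.337 0.264] size [0.045 0.067] ang 0.5
```

View pics/crop1.png

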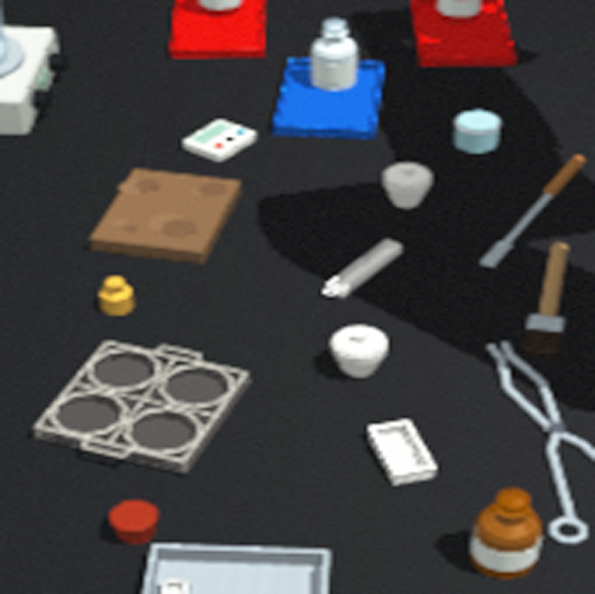

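The crop confirms the following:
- The blue tray's clear bottle stands at its far end, so the half nearer +y world is free.
- The loose brown bottle stands by the tongs.
- The white instrument and yellow vial are not part of the job.

Next I move to an overhead view.

```bash
cat >> h.py <<'E'
def go(x,y,z,yaw,g=0,base=None):
    """print row to tool-down pose, tool x axis at world angle yaw"""
    s=get_state(); R=cv2.Rodrigues(np.array(s["tool_rot"]))[0]; p=np.array(s["tool_pos"])
    c,n=np.cos(yaw),np.sin(yaw); G=np.array([[c,n,0],[n,-c,0],[0,0,-1.]])
    d=R.T@(np.array([x,y,z])-p)*100; r=cv2.Rodrigues(R.T@G)[0].ravel()
    print([g,*np.round(d,2).tolist(),*np.round(r,3).tolist()],"rows>=%.1f"%max(np.linalg.norm(d)/4.17,np.degrees(np.linalg.norm(r))/7.16), "yaw now %.3f"%np.arctan2(R[1,0],R[0,0]))
E
python3 -c "
from h import *
go(.52,-.02,.36,0)"
```

```text
[0, 46.72, -32.07, -5.62, -0.001, 0.0, 0.418] rows>=13.7 yaw now 0.418
```

Request:
{"api": "move_arm", "payload": {"targets": [0,46.7,-32.1,-5.6,0,0,0.418,0,46.7,-32.1,-5.6,0,0,0.418,0,46.7,-32.1,-5.6,0,0,0.418,0,46.7,-32.1,-5.6,0,0,0.418,0,46.7,-32.1,-5.6,0,0,0.418,0,46.7,-32.1,-5.6,0,0,0.418,0,46.7,-32.1,-5.6,0,0,0.418,0,46.7,-32.1,-5.6,0,0,0.418,0,46.7,-32.1,-5.6,0,0,0.418,0,46.7,-32.1,-5.6,0,0,0.418,0,46.7,-32.1,-5.6,0,0,0.418,0,46.7,-32.1,-5.6,0,0,0.418,0,46.7,-32.1,-5.6,0,0,0.418,0,46.7,-32.1,-5.6,0,0,0.418,0,46.7,-32.1,-5.6,0,0,0.418,0,46.7,-32.1,-5.6,0,0,0.418,0,46.7,-32.1,-5.6,0,0,0.418]}}

```text
time: 1.57
tool_pos: [0.5195, -0.0201, 0.3595]
tool_rot: [3.141, 0.0, -0.001]
ft_force: [0.1, -0.3, -0.1]
finger_gap: 0.0852
grasp_force: 0.0
```

```bash
python3 - <<'E'
from h import *
s=get_state(); im=read_camera("wrist")[:,:,::-1]; np.save("w1.npy",wristT(s)); cv2.imwrite("pics/w1.png",im); print(s["tool_pos"],s["time"])
E
```

```text
[ 0.51950897 -0.0200519   0.35950612] 1.5667
```

View pics/w1.png

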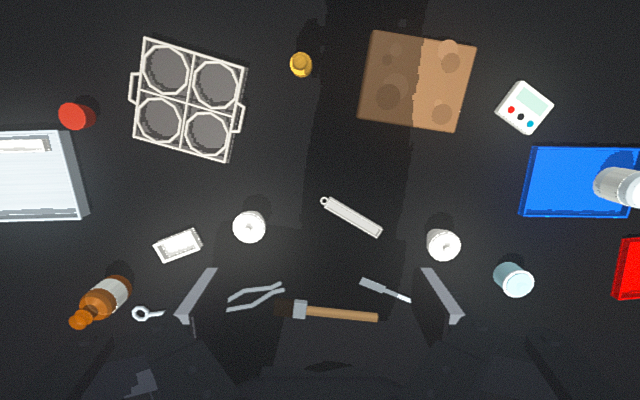

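The overhead picture shows:
- **Stand:** (190,100)
- **Slab:** (417,82)
- **Dish:** (178,246)
- **Boat:** (352,217), lug at (323,201)
- **Crucibles:** (249,227) and (444,246)
- **Weighing bottle:** (514,280)
- **Bottle:** base near (115,287)
- **Trays:** steel at left, blue at right

I'll measure these now.

```bash
python3 - <<'E'
from h import *
im=cv2.imread("pics/w1.png"); T=np.load("w1.npy"); hsv=cv2.cvtColor(im,cv2.COLOR_BGR2HSV)
w=lambda uv,z: onz("wrist",uv,z,T)[:2]
def rep(name,m,z,box,amin=100):
    mm=np.zeros_like(m); x0,y0,x1,y1=box; mm[y0:y1,x0:x1]=m[y0:y1,x0:x1]
    for c in cv2.findContours(mm,cv2.RETR_EXTERNAL,cv2.CHAIN_APPROX_NONE)[0]:
        if cv2.contourArea(c)<amin: continue
        p=np.array([w(q[0],z) for q in c],np.float32); r=cv2.minAreaRect(p); e=cv2.minEnclosingCircle(p)
        print(name,"rect",np.round(r[0],4),np.round(r[1],3),round(r[2],1),"circ",np.round(e[0],4),round(e[1],4))
hi=((hsv[:,:,2]>100)&(hsv[:,:,1]<80)).astype(np.uint8)*255
rep("dish",hi,.016,(148,222,210,268))
rep("crA",hi,.036,(228,205,270,248)); rep("crB",hi,.036,(422,225,465,266))
rep("boat",hi,.009,(312,190,390,245))
rep("weigh",(hsv[:,:,2]>70).astype(np.uint8)*255,.028,(485,255,545,305))
rep("stand",(hsv[:,:,2]>110).astype(np.uint8)*255,.019,(120,30,255,170),500)
rep("slab",cv2.inRange(hsv,(3,40,50),(25,255,255)),.02,(345,20,490,140),1000)
rep("blue",cv2.inRange(hsv,(100,120,60),(125,255,255)),.014,(500,130,640,225),1000)
br=cv2.inRange(hsv,(3,110,50),(20,255,255))
print("cells stand ringcentres guess", [w(q,.018).round(3).tolist() for q in ((165,69),(216,83),(159,118),(208,132))])
for n,q in (("tray nr",(70,131)),("tray nr2",(88,219))): print(n,w(q,.022).round(4))
for n,q in (("blue c1",(531,146)),("blue c2",(519,216))): print(n,w(q,.014).round(4))
# bottle: side cam body mask; stopper in both
s=cv2.imread("pics/side0.png"); hs=cv2.cvtColor(s,cv2.COLOR_BGR2HSV)
# stopper tops seen: side (376,303), wrist (80,320)
for z in (.08,.085,.089): print("stopper z",z,onz("side",(376,303),z)[:2].round(4),w((80,320),z).round(4))
for z in (0,.0,): print("vial",w((301,66),.02).round(3),"red",w((76,116),.01).round(3))
a=np.vstack([cv2.resize(im[20:260,0:300],None,fx=2.6,fy=2.3,interpolation=cv2.INTER_CUBIC)])
E
```

```text
dish rect [0.4138 0.1788] [0.035 0.069] 21.3 circ [0.414  0.1787] 0.0374
crA rect [0.4486 0.0719] [0.044 0.045] 89.9 circ [0.4501 0.0714] 0.0245
crB rect [ 0.4225 -0.1888] [0.048 0.047] 89.9 circ [ 0.4241 -0.1866] 0.0273
boat rect [ 0.4551 -0.066 ] [0.1   0.019] 58.5 circ [ 0.4532 -0.0649] 0.0499
weigh rect [ 0.3668 -0.2984] [0.069 0.044] 46.4 circ [ 0.3647 -0.2964] 0.0347
stand rect [0.6048 0.141 ] [0.141 0.121] 73.8 circ [0.6045 0.1407] 0.0847
slab rect [ 0.628  -0.1365] [0.128 0.104] 81.5 circ [ 0.6273 -0.1365] 0.0795
blue rect [ 0.5031 -0.3717] [0.156 0.098] 89.1 circ [ 0.5028 -0.3717] 0.0909
cells stand ringcentres guess [[0.643, 0.162], [0.628, 0.103], [0.587, 0.178], [0.57, 0.119]]
tray nr [0.5718 0.2894]
tray nr2 [0.4556 0.2925]
blue c1 [ 0.552  -0.2953]
blue c2 [ 0.4566 -0.2978]
stopper z 0.08 [0.3379 0.2783] [0.3371 0.2887]
stopper z 0.085 [0.3383 0.2821] [0.3408 0.2843]
stopper z 0.089 [0.3386 0.2851] [0.3437 0.2807]
vial [ 0.646 -0.   ] red [0.59  0.287]
vial [ 0.646 -0.   ] red [0.59  0.287]
```

```bash
cat >> h.py <<'E'
def look(z,gate=None,vmin=100,smax=80,hue=None,save=None,rad=.07,ctr=None,amin=150):
    s=get_state(); T=wristT(s); im=np.ascontiguousarray(read_camera("wrist")[:,:,::-1])
    if save: cv2.imwrite("pics/"+save,im)
    hsv=cv2.cvtColor(im,cv2.COLOR_BGR2HSV)
    m=cv2.inRange(hsv,(hue[0],hue[2],hue[3]),(hue[1],255,255)) if hue else ((hsv[:,:,2]>vmin)&(hsv[:,:,1]<smax)).astype(np.uint8)*255
    ctr=np.array(s["tool_pos"][:2] if ctr is None else ctr)
    for c in cv2.findContours(m,cv2.RETR_EXTERNAL,cv2.CHAIN_APPROX_NONE)[0]:
        if cv2.contourArea(c)<amin: continue
        p=np.array([onz("wrist",q[0],z,T)[:2] for q in c],np.float32); r=cv2.minAreaRect(p)
        if np.linalg.norm(np.array(r[0])-ctr)>rad: continue
        print("rect",np.round(r[0],4),np.round(r[1],4),round(r[2],1),"px",cv2.boundingRect(c))
    return im,T
E
python3 -c "
from h import *
go(.4525,-.0703,.18,1.02)"
```

```text
[0, -6.67, 4.98, 17.97, -0.0, 0.001, -1.021] rows>=8.2 yaw now -0.001
```

Request:
{"api": "move_arm", "payload": {"targets": [120,-6.7,5,18,0,0,-1.021,120,-6.7,5,18,0,0,-1.021,120,-6.7,5,18,0,0,-1.021,120,-6.7,5,18,0,0,-1.021,120,-6.7,5,18,0,0,-1.021,120,-6.7,5,18,0,0,-1.021,120,-6.7,5,18,0,0,-1.021,120,-6.7,5,18,0,0,-1.021,120,-6.7,5,18,0,0,-1.021,120,-6.7,5,18,0,0,-1.021]}}

```text
time: 2.45
tool_pos: [0.4524, -0.0705, 0.1801]
tool_rot: [2.744, 1.53, 0.0]
ft_force: [-0.7, -0.5, -0.5]
finger_gap: 0.0452
grasp_force: 0.0
```

```bash
python3 -c "
from h import *
look(.010,save='w2.png',vmin=85)
go(.4525,-.0703,.08,1.02)"
```

```text
rect [ 0.4551 -0.065 ] [0.099  0.0167] 58.7 px (307, 139, 22, 122)
[0, 0.0, -0.0, 10.01, 0.0, -0.0, -0.004] rows>=2.4 yaw now 1.016
```

View pics/w2.png

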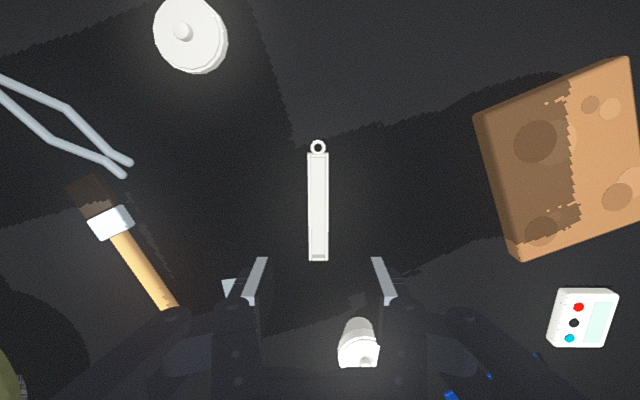

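The boat lies centred between the fingers, as measured. I descend and grip.

Request:
{"api": "move_arm", "payload": {"targets": [120,0,0.1,4,0,0,0,120,0,0.1,8,0,0,0,120,0,0.1,10.4,0,0,0,120,0,0.1,10.4,0,0,0,255,0,0.1,10.4,0,0,0,255,0,0.1,10.4,0,0,0,255,0,0.1,10.4,0,0,0,255,0,0.1,10.4,0,0,0,255,0,0.1,10.4,0,0,0,255,0,0.1,10.4,0,0,0,255,0,0.1,7,0,0,0,255,0,0.1,3,0,0,0], "newtons": 30}}

```text
time: 3.5
tool_pos: [0.4525, -0.0701, 0.1495]
tool_rot: [-2.739, -1.532, 0.005]
ft_force: [0.3, -0.4, 0.0]
finger_gap: 0.0149
grasp_force: 30.5
```

```bash
python3 - <<'E'
from h import *
# tray edges from side + w1: near wall (world y ~.29), outside
im=cv2.imread("pics/side0.png")
c=[(271,322),(324,322),(267,386),(322,386)]
for q in c: print(q,onz("side",q,.022)[:2].round(4))
go(.515,.355,.15,0); print(get_state()["qpos"].round(2),get_state()["finger_gap"],get_state()["grasp_force"])
cv2.imwrite("pics/tray.png",cv2.resize(im[300:400,240:400],None,fx=5,fy=5,interpolation=cv2.INTER_CUBIC))
E
```

```text
(271, 322) [0.5772 0.3079]
(324, 322) [0.4542 0.2982]
(267, 386) [0.5615 0.4654]
(322, 386) [0.4471 0.4564]
[0, 39.5, -16.91, -0.04, -0.003, 0.004, 1.02] rows>=10.3 yaw now 1.020
[-0.23  0.3   1.92  0.    0.92  0.32] 0.014932919244407216 30.51687240600586
```

View pics/tray.png

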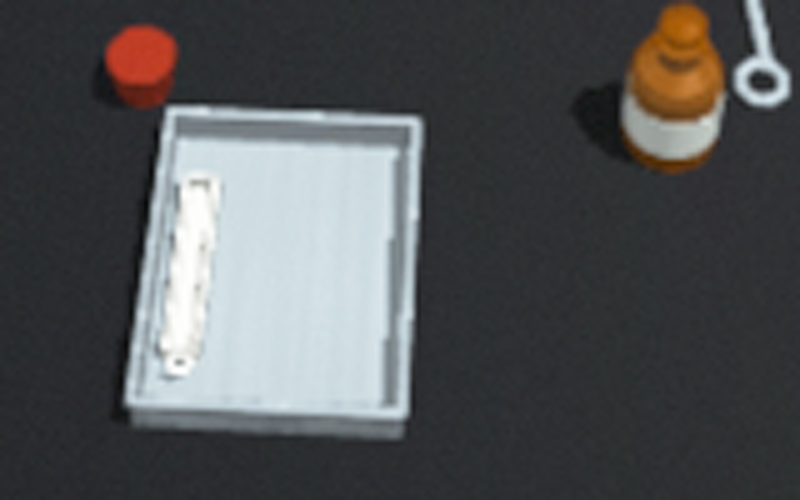

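```bash
python3 -c "
from h import *
go(.5,.373,.18,1.54)"
```

```text
[0, 40.25, -19.14, -3.03, -0.005, 0.0, -0.52] rows>=10.7 yaw now 1.020
```

Request:
{"api": "move_arm", "payload": {"targets": [255,40.2,-19.1,-3,0,0,-0.52,255,40.2,-19.1,-3,0,0,-0.52,255,40.2,-19.1,-3,0,0,-0.52,255,40.2,-19.1,-3,0,0,-0.52,255,40.2,-19.1,-3,0,0,-0.52,255,40.2,-19.1,-3,0,0,-0.52,255,40.2,-19.1,-3,0,0,-0.52,255,40.2,-19.1,-3,0,0,-0.52,255,40.2,-19.1,-3,0,0,-0.52,255,40.2,-19.1,-3,0,0,-0.52,255,40.2,-19.1,-3,0,0,-0.52,255,40.2,-19.1,-3,0,0,-0.52,255,40.2,-19.1,-3,0,0,-0.52]}}

```text
time: 4.58
tool_pos: [0.5004, 0.3733, 0.18]
tool_rot: [2.252, 2.19, 0.0]
ft_force: [-0.0, 0.9, -0.3]
finger_gap: 0.015
grasp_force: 30.5
```

```bash
python3 -c "
from h import *
im,T=look(.022,save='w3.png',vmin=70,rad=.1,amin=800); np.save('w3.npy',T)
go(.5,.373,.18,1.54)"
```

```text
rect [0.5074 0.3554] [0.1304 0.2134] 1.3 px (237, 89, 181, 262)
[0, 0.08, -0.06, -0.01, -0.0, 0.0, 0.001] rows>=0.0 yaw now 1.541
```

View pics/w3.png

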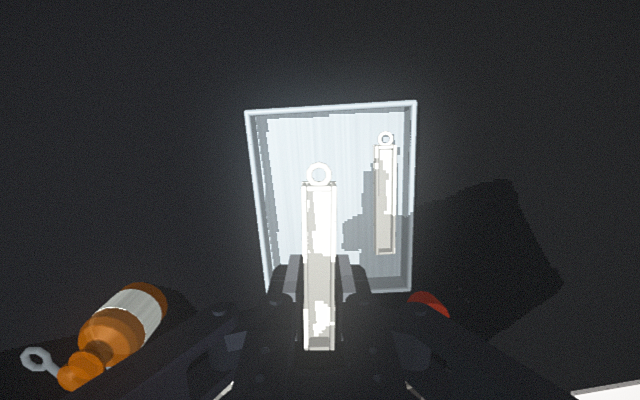

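The boat is held level, and the tray rim corners are at (246,111), (416,102), (267,293) and (410,292). The fixed boat is on the right at (385,200).

```bash
python3 -c "
from h import *
T=np.load('w3.npy')
P=[onz('wrist',q,.022,T)[:2] for q in ((246,111),(416,102),(267,293),(410,292))]
print(np.round(P,4), np.mean(P,0)); print([np.linalg.norm(P[a]-P[b]).round(4) for a,b in ((0,1),(2,3),(0,2),(1,3))])
print('fixed boat',[onz('wrist',q,.013,T)[:2].round(4) for q in ((385,146),(385,254))])
"
```

```text
[[0.4524 0.4501]
 [0.5688 0.4525]
 [0.4557 0.3072]
 [0.5731 0.3048]] [0.51248123 0.37866472]
[np.float64(0.1164), np.float64(0.1174), np.float64(0.1429), np.float64(0.1478)]
fixed boat [array([0.5505, 0.4226]), array([0.5534, 0.3353])]
```

Request:
{"api": "move_arm", "payload": {"targets": [255,0.1,0,4,0,0,-0.06,255,0.1,0,7,0,0,-0.06,255,0.1,0,9,0,0,-0.06,255,0.1,0,10.1,0,0,-0.06,255,0.1,0,10.2,0,0,-0.06,255,0.1,0,10.2,0,0,-0.06,165,0.1,0,10.2,0,0,-0.06,165,0.1,0,10.2,0,0,-0.06,165,0.1,0,10.2,0,0,-0.06,165,0.1,0,8,0,0,-0.06,165,0.1,0,4,0,0,-0.06,165,0.1,0,0,0,0,-0.06]}}

```text
time: 5.63
tool_pos: [0.5004, 0.3728, 0.1805]
tool_rot: [-2.188, -2.254, 0.004]
ft_force: [1.3, 0.4, 1.0]
finger_gap: 0.0304
grasp_force: 0.0
```

```bash
python3 -c "
from h import *
s=get_state(); T=wristT(s)
c=.0
im,T=look(.0,save='w4.png')
np.save('w4.npy',T)
# bottle estimates: from side, label/body; plan hover
go(.339,.283,.22,1.2)
print(s['qpos'].round(2))
"
```

```text
rect [0.5135 0.3677] [0.1311 0.1713] 1.7 px (250, 104, 174, 199)
[0, -8.62, -16.6, -3.16, 0.008, -0.007, 0.401] rows>=4.5 yaw now 1.601
[ 0.58  0.58  1.42 -0.    1.15  0.55]
```

View pics/w4.png

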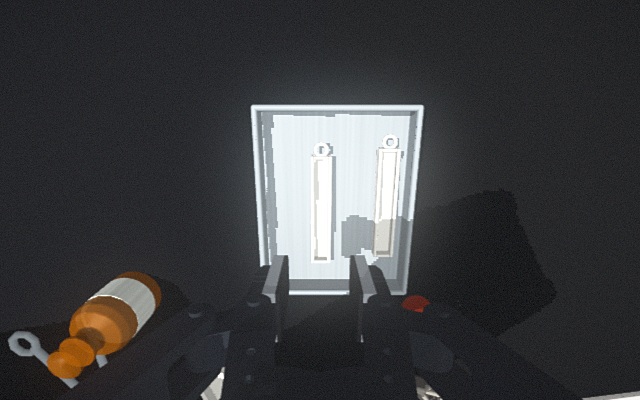

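The boat lies flat in the tray, parallel to the fixed one. Next is the bottle, whose stopper is at (68,360) in this view.

```bash
python3 -c "
from h import *
T=np.load('w4.npy'); T1=np.load('w1.npy')
for z in (.087,): print(onz('wrist',(67,361),z,T)[:2],onz('wrist',(79,321),z,T1)[:2],onz('side',(376,304),z)[:2])
print('base far edge w4',onz('wrist',(141,283),.0,T)[:2])
go(.339,.283,.25,1.2)
"
```

```text
[0.34151953 0.29104445] [0.34074244 0.2841261 ] [0.33848533 0.28636479]
base far edge w4 [0.34278334 0.29644895]
[0, -8.61, -16.57, -6.16, 0.008, -0.007, 0.401] rows>=4.7 yaw now 1.601
```

Request:
{"api": "move_arm", "payload": {"targets": [0,-8.2,-16.5,-7,0,0,0.4,0,-8.2,-16.5,-7,0,0,0.4,0,-8.2,-16.5,-7,0,0,0.4,0,-8.2,-16.5,-7,0,0,0.4,0,-8.2,-16.5,-7,0,0,0.4,0,-8.2,-16.5,-7,0,0,0.4,0,-8.2,-16.5,-7,0,0,0.4]}}

```text
time: 6.27
tool_pos: [0.3381, 0.2862, 0.2512]
tool_rot: [-2.592, -1.775, -0.005]
ft_force: [0.3, 0.1, 0.5]
finger_gap: 0.085
grasp_force: 0.0
```

```bash
python3 -c "
from h import *
im,T=look(.087,save='w5.png',hue=(3,20,110,60),rad=.12)
np.save('w5.npy',T); print(get_state()['tool_pos'])
"
```

```text
rect [0.3422 0.2966] [0.038  0.0375] 23.8 px (294, 174, 49, 52)
[0.3386927  0.28646496 0.25053849]
```

View pics/w5.png

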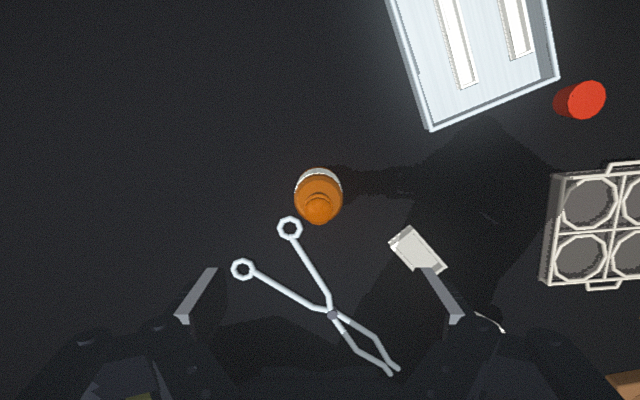

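The stopper is at (318,208), and the body spans columns 294 to 343.

```bash
python3 -c "
from h import *
T=np.load('w5.npy')
print(onz('wrist',(318,208),.087,T)[:2],'body',onz('wrist',(294,195),.045,T)[:2],onz('wrist',(343,195),.045,T)[:2],'dish',onz('wrist',(417,252),.016,T)[:2])
go(.3405,.2875,.096,1.2)
"
```

```text
[0.33947346 0.29018989] body [0.31910597 0.29760181] [0.36021927 0.28162303] dish [0.41116313 0.18739188]
[0, 0.14, 0.11, 15.45, 0.001, -0.002, 0.001] rows>=3.7 yaw now 1.201
```

Request:
{"api": "move_arm", "payload": {"targets": [0,0.35,-0.05,4,0,0,0,0,0.35,-0.05,8,0,0,0,0,0.35,-0.05,12,0,0,0,0,0.35,-0.05,14.5,0,0,0,0,0.35,-0.05,15.4,0,0,0,0,0.35,-0.05,15.4,0,0,0,255,0.35,-0.05,15.4,0,0,0,255,0.35,-0.05,15.4,0,0,0,255,0.35,-0.05,15.4,0,0,0,255,0.35,-0.05,15.4,0,0,0,255,0.35,-0.05,15.4,0,0,0,255,0.35,-0.05,15.4,0,0,0,255,0.35,-0.05,14,0,0,0,255,0.35,-0.05,11,0,0,0,255,0.35,-0.05,7,0,0,0,255,0.35,-0.05,3,0,0,0], "newtons": 40}}

```text
time: 7.65
tool_pos: [0.3388, 0.2895, 0.2219]
tool_rot: [-2.592, -1.775, 0.001]
ft_force: [0.1, 0.5, -0.3]
finger_gap: 0.0424
grasp_force: 41.3
```

```bash
python3 -c "
from h import *
T=np.load('w1.npy')
c1=onz('wrist',(532,146),.014,T)[:2];c2=onz('wrist',(519,216),.014,T)[:2]
print(c1,c2)
im=cv2.imread('pics/side0.png')
for q in ((312,143),(340,144),(309,169),(338,170)): print(q,onz('side',q,.014)[:2])
go(.5,-.32,.22,1.57)
"
```

```text
[ 0.55196434 -0.29662587] [ 0.45663559 -0.29784747]
(312, 143) [ 0.54848604 -0.44024759]
(340, 144) [ 0.4510385  -0.44197485]
(309, 169) [ 0.54496363 -0.29159131]
(338, 170) [ 0.45064881 -0.29380721]
[0, -50.99, 37.07, 0.2, -0.0, 0.0, -0.369] rows>=15.1 yaw now 1.201
```

Request:
{"api": "move_arm", "payload": {"targets": [255,-3,2.2,0,0,0,-0.02,255,-6,4.4,0,0,0,-0.04,255,-51.5,37.8,0.2,0,0,-0.369,255,-51.5,37.8,0.2,0,0,-0.369,255,-51.5,37.8,0.2,0,0,-0.369,255,-51.5,37.8,0.2,0,0,-0.369,255,-51.5,37.8,0.2,0,0,-0.369,255,-51.5,37.8,0.2,0,0,-0.369,255,-51.5,37.8,0.2,0,0,-0.369,255,-51.5,37.8,0.2,0,0,-0.369,255,-51.5,37.8,0.2,0,0,-0.369,255,-51.5,37.8,0.2,0,0,-0.369,255,-51.5,37.8,0.2,0,0,-0.369,255,-51.5,37.8,0.2,0,0,-0.369,255,-51.5,37.8,0.2,0,0,-0.369,255,-51.5,37.8,0.2,0,0,-0.369,255,-51.5,37.8,0.2,0,0,-0.369,255,-51.5,37.8,0.2,0,0,-0.369,255,-51.5,37.8,0.2,0,0,-0.369]}}

```text
time: 9.23
tool_pos: [0.5052, -0.3268, 0.2181]
tool_rot: [-2.223, -2.22, -0.0]
ft_force: [0.8, -0.4, -1.1]
finger_gap: 0.0425
grasp_force: 41.3
```

```bash
python3 -c "
from h import *
im,T=look(.014,save='w6.png',hue=(100,125,120,60),rad=.2)
np.save('w6.npy',T); print(get_state()['tool_pos'],get_state()['qpos'].round(2),get_state()['finger_gap'])
"
```

```text
rect [ 0.5037 -0.3357] [0.1078 0.0965] 89.2 px (263, 148, 110, 116)
[ 0.50530917 -0.32616159  0.21826149] [-0.63  0.49  1.46  0.    1.19 -0.63] 0.04260808027093903
```

View pics/w6.png

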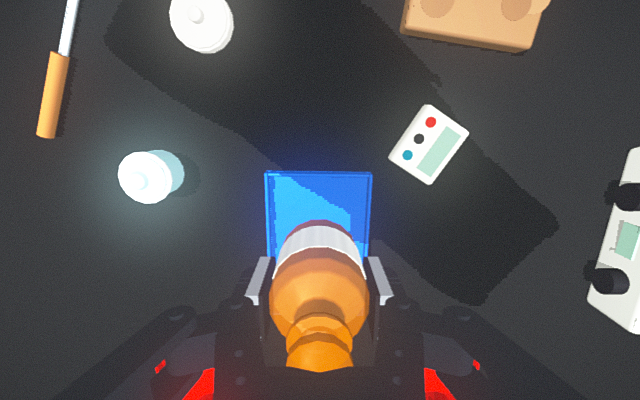

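The bottle is held upright over the blue tray. The tray's +y edge runs from (265,171) to (372,172).

```bash
python3 -c "
from h import *
T=np.load('w6.npy')
for z in (0,.014): print([onz('wrist',q,z,T)[:2].round(4) for q in ((265,171),(372,172))])
im=cv2.imread('pics/w6.png'); print('weigh',onz('wrist',(146,177),.035,T)[:2], 'crB',onz('wrist',(201,20),.04,T)[:2])
go(.503,-.333,.1,1.57)
"
```

```text
[array([ 0.4556, -0.3038]), array([ 0.5538, -0.305 ])]
[array([ 0.458 , -0.3013]), array([ 0.5514, -0.3024])]
weigh [ 0.36480273 -0.30218079] crB [ 0.42381289 -0.1912093 ]
[0, -0.68, -0.23, 11.83, 0.0, -0.0, 0.0] rows>=2.8 yaw now 1.570
```

Request:
{"api": "move_arm", "payload": {"targets": [255,-1.3,0,3,0,0,0,255,-1.3,0,6,0,0,0,255,-1.3,0,9,0,0,0,255,-1.3,0,11,0,0,0,255,-1.3,0,11.6,0,0,0,255,-1.3,0,11.85,0,0,0,255,-1.3,0,11.85,0,0,0,255,-1.3,0,11.85,0,0,0,40,-1.3,0,11.85,0,0,0,40,-1.3,0,11.85,0,0,0,40,-1.3,0,11.85,0,0,0,40,-1.3,0,11.85,0,0,0,40,-1.3,0,11,0,0,0,40,-1.3,0,8,0,0,0,40,-1.3,0,4,0,0,0,40,-1.3,0,0,0,0,0,40,-1.3,0,0,0,0,0]}}

```text
time: 10.7
tool_pos: [0.507, -0.3412, 0.2269]
tool_rot: [2.214, 2.212, 0.003]
ft_force: [-0.0, -0.0, 0.8]
finger_gap: 0.0719
grasp_force: 0.0
```

```bash
python3 -c "
from h import *
cv2.imwrite('pics/side1.png',cv2.resize(read_camera('side')[100:320,230:400,::-1],None,fx=3.5,fy=2.7))
go(.4235,-.189,.16,.8)
"
```

```text
[0, 15.2, -8.34, 6.17, 0.008, 0.002, 0.77] rows>=6.2 yaw now 1.570
```

View pics/side1.png

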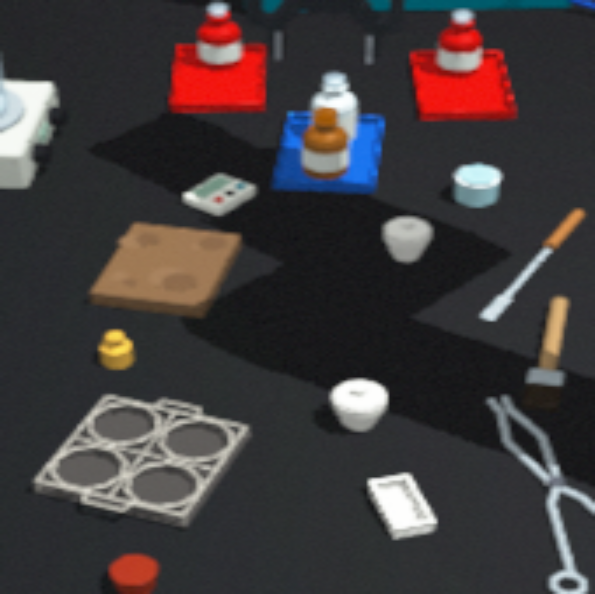

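The brown bottle stands upright beside the clear one in the blue tray. Now crucible B.

```bash
python3 -c "
from h import *
go(.4235,-.188,.17,.53)
"
```

```text
[0, 15.3, -8.33, 5.17, 0.008, 0.001, 1.04] rows>=8.3 yaw now 1.570
```

Request:
{"api": "move_arm", "payload": {"targets": [0,15.3,-8.3,5.2,0,0,1.04,0,15.3,-8.3,5.2,0,0,1.04,0,15.3,-8.3,5.2,0,0,1.04,0,15.3,-8.3,5.2,0,0,1.04,0,15.3,-8.3,5.2,0,0,1.04,0,15.3,-8.3,5.2,0,0,1.04,0,15.3,-8.3,5.2,0,0,1.04,0,15.3,-8.3,5.2,0,0,1.04,0,15.3,-8.3,5.2,0,0,1.04,0,15.3,-8.3,5.2,0,0,1.04,0,15.3,-8.3,5.2,0,0,1.04,0,15.3,-8.3,5.2,0,0,1.04]}}

```text
time: 11.75
tool_pos: [0.4224, -0.187, 0.1657]
tool_rot: [-3.031, -0.825, 0.0]
ft_force: [-0.6, 0.1, -0.2]
finger_gap: 0.0853
grasp_force: 0.0
```

```bash
python3 -c "
from h import *
im,T=look(.037,vmin=90,save='w7.png'); np.save('w7.npy',T)
m=cv2.cvtColor(im,cv2.COLOR_BGR2GRAY)
go(.4235,-.188,.085,.53)
"
```

```text
rect [ 0.4227 -0.189 ] [0.0449 0.0425] 46.2 px (289, 198, 65, 64)
[0, 0.04, 0.14, 8.07, -0.0, 0.0, 0.001] rows>=1.9 yaw now 0.531
```

Request:
{"api": "move_arm", "payload": {"targets": [0,0,0.15,3.5,0,0,0,0,0,0.15,6.5,0,0,0,0,0,0.15,7.75,0,0,0,0,0,0.15,7.75,0,0,0,255,0,0.15,7.75,0,0,0,255,0,0.15,7.75,0,0,0,255,0,0.15,7.75,0,0,0,255,0,0.15,7.75,0,0,0,255,0,0.15,7.75,0,0,0,255,0,0.15,7.75,0,0,0], "newtons": 30}}

```text
time: 12.63
tool_pos: [0.4238, -0.1885, 0.0896]
tool_rot: [3.031, 0.822, 0.003]
ft_force: [-1.4, 1.9, 7.6]
finger_gap: 0.0405
grasp_force: 29.3
```

```bash
python3 -c "
from h import *
s=get_state(); print(s['tool_pos'],s['finger_gap'],s['grasp_force'])
go(.643,.162,.18,.53)
"
```

```text
[ 0.42384855 -0.18852275  0.08963379] 0.040542627516751945 29.26277476013638
[0, 36.64, -19.15, -9.03, 0.002, -0.001, -0.0] rows>=10.1 yaw now 0.530
```

Request:
{"api": "move_arm", "payload": {"targets": [255,0,0,-1,0,0,0,255,0,0,-3,0,0,0,255,0,0,-6,0,0,0,255,36.6,-19.2,-10,0,0,0,255,36.6,-19.2,-10,0,0,0,255,36.6,-19.2,-10,0,0,0,255,36.6,-19.2,-10,0,0,0,255,36.6,-19.2,-10,0,0,0,255,36.6,-19.2,-10,0,0,0,255,36.6,-19.2,-10,0,0,0,255,36.6,-19.2,-10,0,0,0,255,36.6,-19.2,-10,0,0,0,255,36.6,-19.2,-10,0,0,0,255,36.6,-19.2,-10,0,0,0,255,36.6,-19.2,-10,0,0,0,255,36.6,-19.2,-10,0,0,0]}}

```text
time: 13.97
tool_pos: [0.6418, 0.1621, 0.1887]
tool_rot: [3.032, 0.823, -0.001]
ft_force: [0.2, 0.4, -1.1]
finger_gap: 0.0405
grasp_force: 30.5
```

```bash
python3 -c "
from h import *
im,T=look(.02,save='w8.png'); np.save('w8.npy',T); print(get_state()['tool_pos'],get_state()['finger_gap'])
"
```

```text
rect [0.6018 0.1423] [0.1397 0.1292] 73.6 px (216, 155, 202, 188)
[0.64174302 0.1615481  0.18878147] 0.04094488436018446
```

View pics/w8.png

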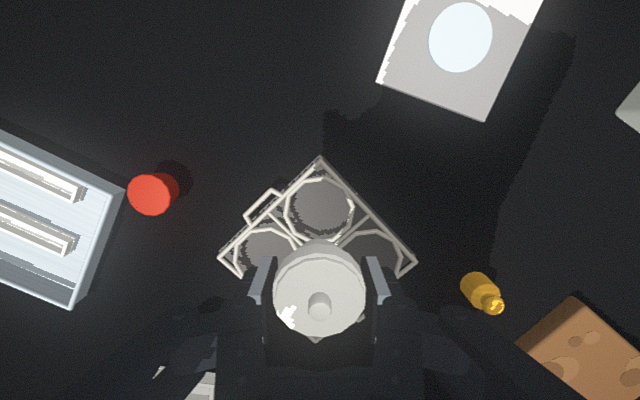

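The crucible is held upright. The target ring R1 is clear at (319,207), and the stand corners are at (321,156), (218,260) and (418,262).

```bash
python3 -c "
from h import *
T=np.load('w8.npy'); f=lambda u,v,z:onz('wrist',(u,v),z,T)[:2].round(4)
print('ring',[f(*q,.018) for q in ((284,207),(356,207),(320,177),(320,240))])
print('corners',f(321,156,.006),f(218,258,.006),f(418,260,.006))
go(.643,.162,.095,.53)
"
```

```text
ring [array([0.6308, 0.1867]), array([0.6596, 0.1373]), array([0.666 , 0.1742]), array([0.6208, 0.1477])]
corners [0.679  0.1809] [0.5565 0.2138] [0.6436 0.0611]
[0, 0.13, 0.02, 9.38, 0.0, 0.0, -0.001] rows>=2.2 yaw now 0.529
```

Request:
{"api": "move_arm", "payload": {"targets": [255,0.1,0.05,3.5,0,0,0,255,0.1,0.05,6,0,0,0,255,0.1,0.05,8,0,0,0,255,0.1,0.05,9,0,0,0,255,0.1,0.05,9.2,0,0,0,255,0.1,0.05,9.2,0,0,0,255,0.1,0.05,9.2,0,0,0]}}

```text
time: 14.6
tool_pos: [0.6435, 0.1618, 0.0975]
tool_rot: [3.032, 0.821, 0.002]
ft_force: [0.5, -0.1, -0.4]
finger_gap: 0.0404
grasp_force: 30.7
```

Request:
{"api": "move_arm", "payload": {"targets": [255,0,0,0.15,0,0,0,255,0,0,0.2,0,0,0,255,0,0,0.2,0,0,0,75,0,0,0.2,0,0,0,75,0,0,0.2,0,0,0,75,0,0,0.2,0,0,0,75,0,0,0.2,0,0,0,75,0,0,-2,0,0,0,75,0,0,-5,0,0,0,75,0,0,-9,0,0,0,75,0,0,-9,0,0,0]}}

```text
time: 15.52
tool_pos: [0.6452, 0.1629, 0.1945]
tool_rot: [3.031, 0.822, 0.017]
ft_force: [1.1, -0.1, 1.6]
finger_gap: 0.0602
grasp_force: 0.0
```

```bash
python3 -c "
from h import *
look(.043,save='w9.png',vmin=150); 
go(.449,.0725,.17,.53)
"
```

```text
rect [0.6178 0.1576] [0.1038 0.1092] 74.7 px (217, 166, 162, 170)
[0, -21.44, -2.1, 1.95, 0.002, -0.007, -0.0] rows>=5.2 yaw now 0.530
```

View pics/w9.png

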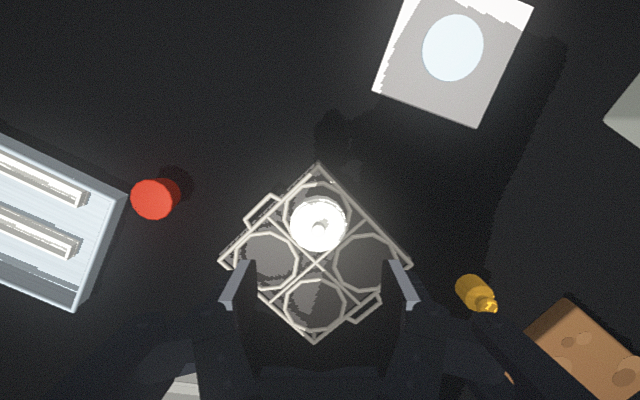

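The crucible stands in its ring. The remaining diagonal ring R4 is at (314,305), and the stand corners are at (318,162), (218,262), (412,267) and (314,343).

```bash
python3 -c "
from h import *
T=wristT(get_state()); f=lambda u,v,z:onz('wrist',(u,v),z,T)[:2].round(4)
P=[f(*q,.006) for q in ((318,162),(218,262),(412,267),(314,343))]; print(P,np.mean(P,0))
print('R4',[f(*q,.018) for q in ((282,303),(345,303),(313,282),(313,331))])
go(.449,.0725,.17,.53)
"
```

```text
[array([0.6775, 0.1813]), array([0.5561, 0.2132]), array([0.6389, 0.0615]), array([0.5243, 0.0964])] [0.5992 0.1381]
R4 [array([0.5555, 0.1469]), array([0.5835, 0.0988]), array([0.5873, 0.1336]), array([0.5439, 0.1086])]
[0, -21.44, -2.1, 1.95, 0.002, -0.007, -0.0] rows>=5.2 yaw now 0.530
```

Request:
{"api": "move_arm", "payload": {"targets": [0,-21.4,-2.1,2,0,0,0,0,-21.4,-2.1,2,0,0,0,0,-21.4,-2.1,2,0,0,0,0,-21.4,-2.1,2,0,0,0,0,-21.4,-2.1,2,0,0,0,0,-21.4,-2.1,2,0,0,0,0,-21.4,-2.1,2,0,0,0,0,-21.4,-2.1,2,0,0,0,0,-21.4,-2.1,2,0,0,0]}}

```text
time: 16.32
tool_pos: [0.449, 0.0727, 0.1665]
tool_rot: [3.032, 0.823, 0.001]
ft_force: [-0.4, 0.1, -0.2]
finger_gap: 0.0856
grasp_force: 0.0
```

```bash
python3 -c "
from h import *
look(.037,vmin=90); print(get_state()['tool_pos'])
go(.4487,.0717,.0885,.53)
"
```

```text
rect [0.4468 0.0751] [0.0779 0.0693] 50.0 px (252, 177, 116, 106)Traceback (most recent call last):
  File "<string>", line 3, in <module>
    look(.037,vmin=90); print(get_state()['tool_pos'])
    ~~~~^^^^^^^^^^^^^^
  File "h.py", line 27, in look
    p=np.array([onz("wrist",q[0],z,T)[:2] for q in c],np.float32); r=cv2.minAreaRect(p)
                ~~~^^^^^^^^^^^^^^^^^^
  File "h.py", line 7, in onz
    o,d=ray(n,uv,T); return (o+d*(z-o[2])/d[2])
        ~~~^^^^^^^^
  File "h.py", line 4, in ray
    c=get_calibration(n); K=c["mtx"]; E=T if T is not None else c["extrinsics"]
ValueError: time passes only in moves, steps and waits
```

```bash
sed -i 's/^def ray/import functools\nget_calibration=functools.cache(get_calibration)\ndef ray/' h.py; python3 -c "
from h import *
for v in (150,190): look(.037,vmin=v,save='w10.png')
print(get_state()['tool_pos'])
go(.4487,.0717,.0885,.53)
"
```

```text
rect [0.4494 0.0723] [0.0446 0.0425] 32.0 px (287, 197, 64, 63)
rect [0.4495 0.0717] [0.0443 0.0418] 15.5 px (288, 197, 63, 63)
[0.44861953 0.07272691 0.16623386]
[0, -0.04, 0.09, 7.77, -0.0, 0.0, 0.0] rows>=1.9 yaw now 0.530
```

Request:
{"api": "move_arm", "payload": {"targets": [0,0,0.1,3.5,0,0,0,0,0,0.1,6.5,0,0,0,0,0,0.1,7.75,0,0,0,0,0,0.1,7.75,0,0,0,255,0,0.1,7.75,0,0,0,255,0,0.1,7.75,0,0,0,255,0,0.1,7.75,0,0,0,255,0,0.1,7.75,0,0,0,255,0,0.1,7.75,0,0,0,255,0,0.1,7.75,0,0,0], "newtons": 30}}

```text
time: 17.3
tool_pos: [0.4491, 0.0716, 0.0901]
tool_rot: [3.032, 0.822, 0.004]
ft_force: [-1.5, -0.3, 6.3]
finger_gap: 0.0406
grasp_force: 29.5
```

```bash
python3 -c "
from h import *
go(.568,.121,.17,.53)
"
```

```text
[0, 12.77, 1.76, -7.96, 0.001, -0.002, -0.0] rows>=3.6 yaw now 0.530
```

Request:
{"api": "move_arm", "payload": {"targets": [255,0,0,-1,0,0,0,255,0,0,-4,0,0,0,255,0,0,-7,0,0,0,255,4,0.6,-8,0,0,0,255,8,1.2,-8,0,0,0,255,11,1.6,-8,0,0,0,255,12.8,1.8,-8,0,0,0,255,12.8,1.8,-8,0,0,0,255,12.8,1.8,-8,0,0,0]}}

```text
time: 18.05
tool_pos: [0.5681, 0.1209, 0.1693]
tool_rot: [3.032, 0.823, 0.0]
ft_force: [-0.8, 1.1, -1.0]
finger_gap: 0.0408
grasp_force: 30.6
```

```bash
python3 -c "
from h import *
print(get_state()['tool_pos'],get_state()['finger_gap'])
go(.568,.121,.096,.53)
"
```

```text
[0.5680564  0.12086723 0.16933958] 0.04081875147443428
[0, 0.0, -0.01, 7.33, 0.0, -0.0, 0.0] rows>=1.8 yaw now 0.530
```

Request:
{"api": "move_arm", "payload": {"targets": [255,0,0,3,0,0,0,255,0,0,5,0,0,0,255,0,0,6.5,0,0,0,255,0,0,7.2,0,0,0,255,0,0,7.35,0,0,0,255,0,0,7.35,0,0,0,255,0,0,7.35,0,0,0,75,0,0,7.35,0,0,0,75,0,0,7.35,0,0,0,75,0,0,7.35,0,0,0,75,0,0,7.35,0,0,0,75,0,0,5,0,0,0,75,0,0,2,0,0,0,75,0,0,-2,0,0,0,75,0,0,-2,0,0,0]}}

```text
time: 19.3
tool_pos: [0.5701, 0.121, 0.1962]
tool_rot: [3.031, 0.822, 0.016]
ft_force: [0.5, -0.2, 2.2]
finger_gap: 0.0602
grasp_force: 0.0
```

```bash
python3 -c "
from h import *
look(.043,vmin=190,save='w11.png',rad=.15)
# dish long axis: w1 said 21.3deg with (35,69): short side dir 21.3 => long at 111.3deg
go(.412,.181,.18,1.94)
print(get_state()['qpos'].round(2))
"
```

```text
rect [0.439  0.1879] [0.0155 0.0393] 21.5 px (141, 301, 50, 20)
rect [0.609  0.1471] [0.1167 0.1078] 73.8 px (210, 42, 145, 217)
[0, -10.54, -13.14, 1.19, 0.007, -0.004, -1.41] rows>=11.3 yaw now 0.530
[0.15 0.48 1.55 0.   1.11 1.19]
```

Request:
{"api": "move_arm", "payload": {"targets": [75,-10.5,-13.1,1.2,0,0,-1.41,75,-10.5,-13.1,1.2,0,0,-1.41,75,-10.5,-13.1,1.2,0,0,-1.41,75,-10.5,-13.1,1.2,0,0,-1.41,75,-10.5,-13.1,1.2,0,0,-1.41,75,-10.5,-13.1,1.2,0,0,-1.41,75,-10.5,-13.1,1.2,0,0,-1.41,75,-10.5,-13.1,1.2,0,0,-1.41,75,-10.5,-13.1,1.2,0,0,-1.41,75,-10.5,-13.1,1.2,0,0,-1.41,75,-10.5,-13.1,1.2,0,0,-1.41,75,-10.5,-13.1,1.2,0,0,-1.41,75,-10.5,-13.1,1.2,0,0,-1.41,75,-10.5,-13.1,1.2,0,0,-1.41]}}

```text
time: 20.52
tool_pos: [0.411, 0.1806, 0.1764]
tool_rot: [-1.778, -2.589, 0.001]
ft_force: [0.5, -0.3, 0.4]
finger_gap: 0.0603
grasp_force: 0.0
```

```bash
python3 -c "
from h import *
look(.016,vmin=150,save='w12.png');look(.016,vmin=190)
print(get_state()['tool_pos'])
go(.412,.181,.08,1.94)
"
```

```text
rect [0.4114 0.182 ] [0.0315 0.0617] 21.3 px (300, 173, 43, 78)
rect [0.4113 0.1823] [0.0313 0.061 ] 21.3 px (300, 173, 42, 77)
[0.41109248 0.18060236 0.17659242]
[0, 0.0, 0.1, 9.66, -0.0, 0.0, -0.002] rows>=2.3 yaw now 1.938
```

Request:
{"api": "move_arm", "payload": {"targets": [75,0.1,0.08,4,0,0,0,75,0.1,0.08,8,0,0,0,75,0.1,0.08,9.9,0,0,0,75,0.1,0.08,9.9,0,0,0,255,0.1,0.08,9.9,0,0,0,255,0.1,0.08,9.9,0,0,0,255,0.1,0.08,9.9,0,0,0,255,0.1,0.08,9.9,0,0,0,255,0.1,0.08,9.9,0,0,0], "newtons": 30}}

```text
time: 21.37
tool_pos: [0.4124, 0.1822, 0.0796]
tool_rot: [1.775, 2.59, 0.004]
ft_force: [-1.3, -1.3, 9.0]
finger_gap: 0.0292
grasp_force: 30.6
```

```bash
python3 -c "
from h import *
go(.628,-.1365,.2,1.71)
"
```

```text
[0, -37.5, 8.66, -12.01, 0.003, -0.0, 0.23] rows>=9.7 yaw now 1.940
```

Request:
{"api": "move_arm", "payload": {"targets": [255,0,0,-2,0,0,0,255,0,0,-6,0,0,0,255,0,0,-10,0,0,0,255,-37.5,8.7,-12,0,0,0.52,255,-37.5,8.7,-12,0,0,0.52,255,-37.5,8.7,-12,0,0,0.52,255,-37.5,8.7,-12,0,0,0.52,255,-37.5,8.7,-12,0,0,0.52,255,-37.5,8.7,-12,0,0,0.52,255,-37.5,8.7,-12,0,0,0.52,255,-37.5,8.7,-12,0,0,0.52,255,-37.5,8.7,-12,0,0,0.52,255,-37.5,8.7,-12,0,0,0.52,255,-37.5,8.7,-12,0,0,0.52,255,-37.5,8.7,-12,0,0,0.52]}}

```text
time: 22.62
tool_pos: [0.6278, -0.1368, 0.1983]
tool_rot: [2.384, 2.046, 0.0]
ft_force: [-0.2, 0.3, -1.2]
finger_gap: 0.0294
grasp_force: 30.0
```

```bash
python3 -c "
from h import *
look(.02,hue=(3,25,40,50),save='w13.png',rad=.15,amin=1000)
s=get_state();print(s['tool_pos'],s['finger_gap'])
go(.628,-.1365,.1,1.42)
"
```

```text
rect [ 0.6293 -0.132 ] [0.1163 0.1036] 81.3 px (253, 128, 132, 139)
rect [ 0.6488 -0.0134] [0.0445 0.0951] 81.2 px (252, 0, 140, 72)
[ 0.62764587 -0.1359976   0.19832628] 0.028882893526247563
[0, -0.05, 0.04, 9.83, 0.0, -0.0, -0.0] rows>=2.4 yaw now 1.420
```

Request:
{"api": "move_arm", "payload": {"targets": [255,0,0,3,0,0,0,255,0,0,6,0,0,0,255,0,0,8.5,0,0,0,255,0,0,9.5,0,0,0,255,0,0,9.85,0,0,0,255,0,0,9.85,0,0,0,255,0,0,9.85,0,0,0]}}

```text
time: 23.25
tool_pos: [0.6282, -0.1358, 0.1006]
tool_rot: [2.381, 2.048, 0.001]
ft_force: [0.5, 0.0, -0.0]
finger_gap: 0.0292
grasp_force: 30.8
```

Request:
{"api": "move_arm", "payload": {"targets": [255,0,0,0.08,0,0,0,255,0,0,0.08,0,0,0,100,0,0,0.08,0,0,0,100,0,0,0.08,0,0,0,100,0,0,0.08,0,0,0,100,0,0,0.08,0,0,0,100,0,0,-2,0,0,0,100,0,0,-5,0,0,0,100,0,0,-9,0,0,0,100,0,0,-13,0,0,0,100,-20,0,-17,0,0,0,100,-20,0,-17,0,0,0,100,-20,0,-17,0,0,0,100,-20,0,-17,0,0,0,100,-20,0,-17,0,0,0,100,-20,0,-17,0,0,0,100,-20,0,-17,0,0,0]}}

```text
time: 24.67
tool_pos: [0.5972, -0.3361, 0.2693]
tool_rot: [2.386, 2.044, 0.0]
ft_force: [0.6, 0.5, -0.3]
finger_gap: 0.0519
grasp_force: 0.0
```

```bash
python3 -c "
from h import *
im=read_camera('side')[:,:,::-1]
cv2.imwrite('pics/fin.png',cv2.resize(im[120:392,220:400],None,fx=4.2,fy=2.2,interpolation=cv2.INTER_CUBIC))
h=cv2.cvtColor(im,cv2.COLOR_BGR2HSV)
print([proj('side',p).round() for p in ((.628,-.136,.036),(.643,.161,.056),(.568,.121,.056))])
"
```

```text
[array([276., 193.]), array([253., 263.]), array([285., 253.])]
```

View pics/fin.png

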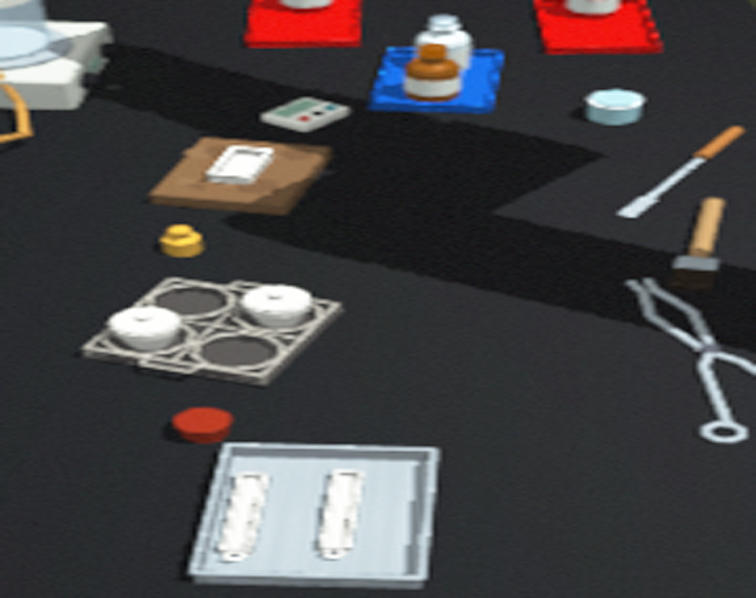

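The final picture shows both crucibles down in their rings, the dish in the middle of the slab, and the boat in the steel tray. The bottle is in the blue tray and the weighing bottle has not moved. I hand in.

```bash
python3 -c "
from rig import *
print(job_done())"
```

```text
the job is handed in; nothing more can be done
None
```

All five pieces of ware are in their places, right way up and not dropped, the weighing bottle is where it was, and the job was handed in at about 25 s of the 115 s; no verdict was returned.

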